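Swap the microscope lamp's filters and trim it to the mark

ROBOT

A 6-joint arm with a two-finger parallel gripper is mounted at the origin on the work surface. World frame = base frame: x ahead of the robot, y to its left, z up, the work surface at z = 0. Lengths are in mm, angles in rad, forces in N, time in s.
With the tool pointing down it reaches from about 350 to 775 mm from the base axis. Payload 7.3 kg.
Tool frame: the origin (TCP) lies midway between the tips of the shut fingers; the grasp point (between the pads) lies 19 mm behind it; z points along the fingers, y is the line along which they close (so a half turn about z gives the same grasp; the last joint's range is limited). The gripper opens to 92 mm and grips with 3 to 60 N. Pads are 19 mm wide; open, the fingers measure 130 mm over their backs; the gripper's body (75 mm by 190 mm) begins 47 mm behind the grasp point.
Start: joints at [1.165, 0.342, 1.524, -0, 1.275, -0.146], TCP at [134.851, 507.408, 192.141] pointing down, gripper open.
Joint ranges: [-2.53, 2.53], [-0.77, 2.02], [0.04, 2.7], [-1, 4.14], [0.28, 2.66], [-3.11, 3.11]. Speed limits (rad/s): [2.57, 2.57, 3.14, 3.14, 3.14, 3.14].

INTERFACE

Orientations are given as [roll, pitch, yaw] about the fixed x, y, z axes, in that order (R = Rz(yaw) Ry(pitch) Rx(roll)).
In Python, from plant import get_obs, capture, camera_model, close_job, search_frame, regions_of, pinpoint gives the robot as it stands. The module is installed in compiled form; this text tells all that it offers.
- The arm moves only by the shell command python3 -m pendant 'ROWS'. ROWS is JSON, one flat list of numbers, 7 for each row, row after row: the shift along the tool's x, y, z in units of 30 mm (1.0 is 30 mm), then the turn, a rotation vector about the tool's x, y, z in units of 4 degrees (1.0 is 4 degrees), then the closure, from -1 (fully open) to 1 (shut), so that 0 is half open. In form: [dx, dy, dz, wx, wy, wz, gripper, dx, dy, dz, wx, wy, wz, gripper, ...]. A call has 1 to 12 rows; each row shifts and turns the commanded pose from where the row before left it, along the tool's axes as they then stand; what a row does not reach is not made up. A row lasts 1/10 s, in which the tool goes at most 50 mm and 8.59 degrees, less where a joint would pass 70% of its speed; a pose out of reach is approached as far as the arm can. A call with a number of a shift or a turn outside -1 to 1 is refused whole. A call with a gripper value outside its range is refused whole. The fingers move at their own pace and stop on an object; the grip force is fixed at half the most. Time passes only in rows, so rows that do not move let the fingers close. It gives the time, the measured TCP pose, the force, the opening and the grip force at its end, in the units of the state.
- get_obs(): the state, without advancing time (a new reading comes with each control period).
- capture(name): name is "side" or "top" or "wrist"; returns the picture (384x512x3 uint8, red, green, blue); there is no depth.
- camera_model(name): a dict with "fov_y" (degrees; the focal length in pixels is half the picture's height over the tangent of half this angle, whatever the lens; pixels are square), "cx", "cy" (the principal point, pixels), "D" ([k1, k2, p1, p2, k3] as OpenCV has them; the pictures are not rectified), "pose" (4x4, takes a point from camera to world coordinates). Camera axes: x right, y up, looking along -z (the intrinsics and any distortion apply to the point x, -y, -z); pixel columns grow to the right and rows downward; lengths in mm; the calibration is good to about 2 mm. A picture is of the moment at which its call begins: read the wrist's pose just before it. camera_model takes no time and is no camera call; for the wrist camera it gives the pose at the moment of the call.
- close_job(): hands the job in; it is judged then, once.
Trained networks look in the newest picture that a camera, given by its name, has taken for a name from the list of things; names that differ only in an ending like _2 or _b are one class to them, and where a whole thing is asked for, a point or a joint stands for the part that bears it (a point fixed in the world has none). Each returns a list of dicts, best first, with "score" (0 to 1); they miss things now and then, are a little off and sometimes report something else, mostly with a low value. They report only what shows in the picture. A call takes as long as a camera call.
- search_frame(camera, thing): "location" ([column, row] in pixels, amid what is visible of it).
- regions_of(camera, thing): "pixels" (384x512 bool, what is visible of it) and "location" ([column, row] in pixels, amid what is visible of it).
- pinpoint(camera, thing): "location" ([column, row] in pixels: a listed point, or the origin of a listed thing).
The state is a dict: "time": time; "joint_positions": joint angles; "dq": joint speeds; "tau": joint torques, N m; "tool_pos": TCP position; "tcp_rot": TCP orientation; "contact_force": force on the tool from outside, world axes, zero at the start; "moment": the same for the moment, N m; "grip_width": finger opening in mm; "finger_force": force on a finger pad.
Only numpy, scipy, OpenCV 4.12 (cv2) and the standard library are available. Lean on these libraries where they do the work, as an engineer would, in place of code of your own. Each camera call takes 0.05 s, during which the arm holds its last target. There are 200 camera calls.

TASK

Change the microscope lamp over from the amber filter to the blue one: first pull the amber slide knob out until it clicks at its outer stop, then push the blue slide knob fully home. Finally turn the sunken white trim knob on top clockwise until its red pointer line points at the green mark. Leave the loose things standing around the lamp where they are.

Things in the scene. Friction and masses are not known exactly. Their poses are not given: they have to be found in the camera images.
- lamp_house: Fixed lamp housing, black case under a grey top panel, 170 (x) x 240 (y) x 90 mm high. Origin under its centre, on the table; its own x points from the front face (facing the robot, slide knobs sticking out, 85 mm in front of the origin) to the rear. Place and yaw change each time. Nothing stands on the level panel but a dust cap at its rear left corner.
- amber_slide (a joint): Travel of the amber filter slide in m: 0 = home, 0.05 = fully out, hard stops at both. It slides level out of the front face along the housing's own -x. A spring detent holds it against each stop: about 5 N to break away, fading over 6 mm; within the last 6 mm before a stop it snaps in by itself. In between about 1 N of friction; it stays where left. Starts home.
- blue_slide (a joint): The same for the blue filter slide. Starts fully out. The two slides sit side by side, 124 mm apart; which is left and which right changes.
- amber_knob (a point): Centre of the orange knob of the amber slide: a lying cylinder 26 mm across, 36 mm long, axis along the pull, with a flange 34 mm across, 5 mm thick on its outer end. Axis 50 mm above the table, 40 mm below the housing's top. Centre 50 mm in front of the face when home, 100 mm when out. This point's x points inward (push-home direction). Best pinched across its sides from above.
- blue_knob (a point): Centre of the blue knob of the blue slide: same shape, size, height and axes as the orange one.
- trim_grip (a point): Middle of the trim knob's white bar, on its turning axis, 78 mm above the table. Bar 52 mm long, 14 mm thick, top 88 mm above the table, in a round well 80 mm across and 26 mm deep (floor 64 mm above the table, panel 90; a dark disc 52 mm across, 4 mm thick, turns under the bar). This point's x points along the bar to the end with the red pointer line, z up.
- trim (a joint): Angle of the trim knob in rad, growing clockwise seen from above, 0 to 2.8. About 0.04 N m of friction; stays where left. 0.5 to 1.5 rad clockwise from its start the pointer meets the green mark; the joint value at the mark differs each time. The well centre is 10 mm in front of the housing's centre.
- index_mark (a point): Centre of the green mark, 18 x 8 mm, lying radially on the panel just outside the well's rim, 52 mm from the trim knob's axis. At a different angle each time.
- objective_mid (a point): Middle of a loose steel objective lens, 34 mm across, 62 mm tall, standing on the table to the left of the slide knobs. Leave alone.
- oil_bottle_mid (a point): Middle of a loose amber oil bottle, 40 mm across, 75 mm tall, standing to the right of the slide knobs. Leave alone.
- dust_cap_center (a point): Centre of a loose black dust cap, 40 mm across, 18 mm high, lying on the panel's rear left corner. Leave alone.
- petri_mid (a point): Middle of a loose glass dish, 90 mm across, 16 mm high, on the table to the left. Leave alone.
- wash_bottle_mid (a point): Middle of a loose white wash bottle, 70 mm across, 160 mm tall, on the table to the left. Leave alone.

How it is judged (in metres and radians):
On the way, in this order (a step that is already met when the one before it is completed fails the run):
1. the amber slide is pulled out to its outer click (value of joint amber_slide above 0.046 m), for 0.2 s.
2. the blue slide is pushed fully home, the amber one still out (value of joint blue_slide below 0.003 m and value of joint amber_slide above 0.046 m), for 0.2 s.
3. the trim knob's pointer is on the green mark (y of index_mark in the frame of trim_grip between -0.007 and 0.007 m and x of index_mark in the frame of trim_grip above 0.02 m), for 0.2 s.
At the end, for the whole second after the job is handed in: The amber slide is out (past 46 of 50 mm), the blue slide home (within 3 mm), and the trim pointer points at the green mark within 7 mm sideways at the mark's radius (about 8 degrees) (all of step 2 and all of step 3); the robot touches nothing.
It fails at once if a loose bystander was shifted by more than 30 mm or knocked over (distance of any of objective_mid, oil_bottle_mid, dust_cap_center, petri_mid, wash_bottle_mid from where it was at the start of the episode above 0.03 m or angle between any of objective_mid, oil_bottle_mid, dust_cap_center, petri_mid, wash_bottle_mid's own z axis and vertical above 0.5 rad).
It also fails if it takes over 58 s, if anything falls off the work surface, if the arm or the gripper's body presses on something with over 40 N, if the wrist force passes 120 N, or if a joint passes its speed limit or range.

## Working session

There is one attempt and no reset: what is moved stays moved. The work goes in short steps, Python scripts to look and compute and a shell command to move; the robot and the scene stay as the last step left them, time stands still between calls to the robot, and variables do not carry over. Pictures are saved under pics/ and viewed, at most 13 in all, crops included, and the job is handed in when it is done.

```bash
mkdir -p pics
cat > h.py <<'E'
import numpy as np, cv2
from plant import *
from scipy.spatial.transform import Rotation as R
def K(m):
    f=192/np.tan(np.radians(m["fov_y"])/2); return np.array([[f,0,m["cx"]],[0,f,m["cy"]],[0,0,1.]])
def ray(m,px):
    u=cv2.undistortPoints(np.array([[px]],float),K(m),np.array(m["D"],float))[0,0]
    P=np.array(m["pose"]); return P[:3,3],P[:3,:3]@np.array([u[0],-u[1],-1])
def onz(m,px,z):
    o,d=ray(m,px); return o+d*(z-o[2])/d[2]
def proj(m,p):
    P=np.array(m["pose"]); c=P[:3,:3].T@(np.array(p,float)-P[:3,3]); c=c*[1,-1,-1]
    return cv2.projectPoints(c.reshape(1,1,3),np.zeros(3),np.zeros(3),K(m),np.array(m["D"],float))[0].ravel()
E
python3 - <<'E'
from h import *
s=get_obs(); print(s["time"],s["tool_pos"],s["tcp_rot"],s["grip_width"])
Z=dict(amber_knob=50,blue_knob=50,trim_grip=78,index_mark=90,objective_mid=31,oil_bottle_mid=37,dust_cap_center=99,petri_mid=8,wash_bottle_mid=80,lamp_house=0)
for c in ("top","side"):
    im=capture(c); m=camera_model(c); cv2.imwrite(f"pics/{c}0.png",im[:,:,::-1])
    print(c,np.round(np.array(m["pose"])[:3,3]))
    for n,z in Z.items():
        r=pinpoint(c,n)[:2]
        print(n,[(round(q["score"],2),np.round(q["location"]),np.round(onz(m,q["location"],z)[:2])) for q in r])
E
```

```text
0.0 [134.65428609 506.94921706 191.42852404] [-3.14001576e+00 -2.33166943e-04  2.88183501e+00] 92.23566387199014
top [ 388.  100. 1146.]
amber_knob [(0.78, array([238., 234.]), array([509., 164.])), (0.2, array([282., 257.]), array([446.,  47.]))]
blue_knob [(0.64, array([283., 256.]), array([448.,  46.]))]
trim_grip [(0.74, array([265., 190.]), array([622.,  90.]))]
index_mark [(0.32, array([142., 188.]), array([627., 414.]))]
objective_mid [(0.67, array([191., 236.]), array([507., 293.]))]
oil_bottle_mid []
dust_cap_center [(0.77, array([234., 158.]), array([704., 171.]))]
petri_mid [(0.93, array([144., 250.]), array([471., 425.]))]
wash_bottle_mid [(0.92, array([144., 186.]), array([634., 414.]))]
lamp_house [(0.95, array([268., 190.]), array([638.,  82.])), (0.75, array([261., 166.]), array([708., 101.]))]
side [251. 771. 713.]
amber_knob [(0.77, array([271., 222.]), array([519., 160.]))]
blue_knob [(0.92, array([315., 202.]), array([457.,  48.]))]
trim_grip [(0.79, array([243., 179.]), array([633.,  84.])), (0.38, array([318., 203.]), array([441.,  80.]))]
index_mark [(0.35, array([226., 174.]), array([672., 100.]))]
objective_mid [(0.72, array([249., 271.]), array([507., 291.]))]
oil_bottle_mid [(0.93, array([321., 174.]), array([488., -78.]))]
dust_cap_center [(0.59, array([200., 186.]), array([697., 174.]))]
petri_mid [(0.56, array([226., 337.]), array([479., 432.]))]
wash_bottle_mid [(0.78, array([154., 269.]), array([652., 408.]))]
lamp_house [(0.76, array([238., 202.]), array([647.,  86.]))]
```

View pics/top0.png

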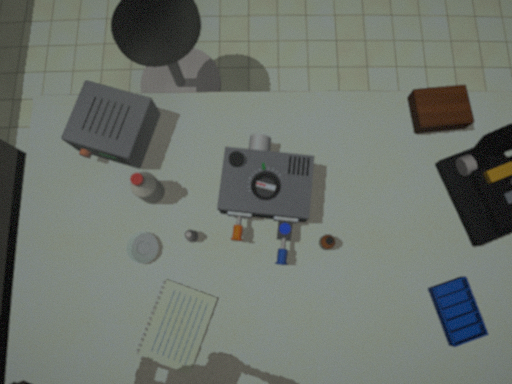

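View pics/side0.png

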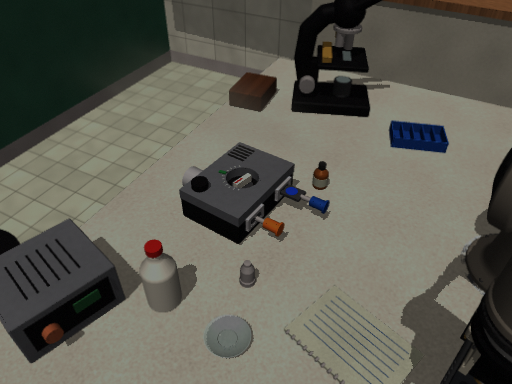

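The top view shows the amber knob at (238,234), the blue knob at (282,257), the well at (265,185) and the green mark near (263,167). The side view agrees, so I'll fit the housing pose from both cameras.

```bash
cat > fit.py <<'E'
from h import *
from scipy.optimize import least_squares
def fit(obs,x0=(635,88,-.1)):
    # obs: (model, px, local xyz)
    def w(x,l): c,s=np.cos(x[2]),np.sin(x[2]); return [x[0]+c*l[0]-s*l[1],x[1]+s*l[0]+c*l[1],l[2]]
    f=lambda x: np.concatenate([proj(m,w(x,l))-p for m,p,l in obs])
    r=least_squares(f,x0,x_scale=[1,1,.01],loss="soft_l1"); return r.x,f(r.x).reshape(-1,2),w
E
python3 - <<'E'
from fit import *
L=dict(amber_knob=(-135,62,50),blue_knob=(-185,-62,50),trim_grip=(-10,0,78))
P=dict(top=dict(amber_knob=(238,234),blue_knob=(283,256),trim_grip=(265,188)),side=dict(amber_knob=(271,222),blue_knob=(315,202),trim_grip=(243,179)))
obs=[]
for c in P:
    m=camera_model(c)
    obs+=[(m,np.array(P[c][n],float),L[n]) for n in L]
x,r,w=fit(obs); print(x,np.round(r,1))
for n in L: print(n,np.round(w(x,L[n])))
for c,b in (("top",(205,140,325,275)),("side",(170,130,340,250))):
    im=cv2.imread(f"pics/{c}0.png")[b[1]:b[3],b[0]:b[2]]
    cv2.imwrite(f"pics/{c}0c.png",cv2.resize(im,None,fx=4,fy=4,interpolation=cv2.INTER_CUBIC))
m=camera_model("wrist"); T=np.array(m["pose"]);s=get_obs()
Rt=R.from_euler("xyz",s["tcp_rot"]).as_matrix()
print("cam in tool",np.round(Rt.T@(T[:3,3]-s["tool_pos"])),np.round(Rt.T@T[:3,:3],2),m["fov_y"],"toolR",np.round(Rt,3))
E
```

```text
[ 6.41209495e+02  8.72142809e+01 -1.10632148e-01] [[ 0.1 -2.2]
 [-0.2 -0.7]
 [ 1.  -1.9]
 [ 1.6  2.3]
 [ 2.9  0.2]
 [-0.3  1.4]]
amber_knob [514. 164.  50.]
blue_knob [450.  46.  50.]
trim_grip [631.  88.  78.]
cam in tool [  82.    0. -193.] [[ 0.    0.95  0.31]
 [ 1.   -0.    0.  ]
 [ 0.    0.31 -0.95]] 64.68004406706913 toolR [[-0.966  0.257 -0.   ]
 [ 0.257  0.966  0.   ]
 [ 0.     0.    -1.   ]]
```

View pics/top0c.png

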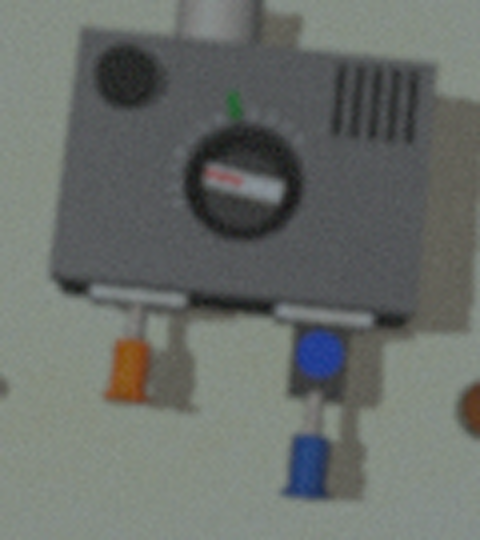

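```bash
python3 -m pendant '[-0.95,-0.49,0,0,0,0,-1,-0.95,-0.49,0,0,0,0,-1,-0.95,-0.49,0,0,0,0,-1,-0.95,-0.49,0,0,0,0,-1,-0.95,-0.49,0,0,0,0,-1,-0.95,-0.49,0,0,0,0,-1,-0.95,-0.49,0,0,0,0,-1,-0.95,-0.49,0,0,0,0,-1,-0.95,-0.49,0,0,0,0,-1,-0.95,-0.49,0,0,0,0,-1,-0.95,-0.49,0,0,0,0,-1,-0.95,-0.49,0,0,0,0,-1]'; python3 -m pendant '[-0.95,-0.49,0,0,0,-1,-1,-0.95,-0.49,0,0,0,-1,-1,-0.95,-0.49,0,0,0,-0.2,-1,-0.5,-0.3,0,0,0,0,-1,0,0,0,0,0,0,-1,0,0,0,0,0,0,-1]'
cat > look.py <<'E'
import sys
from h import *
Z=dict(amber_knob=50,blue_knob=50,trim_grip=78,index_mark=90)
m=camera_model("wrist"); im=capture("wrist"); cv2.imwrite(f"pics/{sys.argv[1]}.png",im[:,:,::-1])
s=get_obs(); print(s["time"],np.round(s["tool_pos"],1),np.round(s["tcp_rot"],3),round(s["grip_width"],1))
for n,z in Z.items():
    print(n,[(round(q["score"],2),np.round(q["location"]),np.round(onz(m,q["location"],z)[:2],1)) for q in pinpoint("wrist",n)[:2]])
E
python3 look.py w1
```

```text
time: 2.3
tool_pos: [421.0, 248.0, 192.2]
tcp_rot: [3.141, 0.0, 2.882]
contact_force: [0.4, 0.1, -0.1]
grip_width: 91.6
finger_force: 0.0
time: 2.9
tool_pos: [508.8, 179.5, 191.8]
tcp_rot: [3.141, -0.001, 3.035]
contact_force: [-0.4, 1.2, -0.7]
grip_width: 91.8
finger_force: 0.0
2.95 [508.6 179.8 192. ] [ 3.141e+00 -1.000e-03  3.036e+00] 91.5
amber_knob [(0.73, array([240., 179.]), array([516.5, 166.6]))]
blue_knob [(0.97, array([129., 133.]), array([452.2,  52.2]))]
trim_grip [(0.74, array([188., 290.]), array([638.1,  91.6]))]
index_mark [(0.53, array([193., 333.]), array([691.4,  90.6]))]
```

View pics/w1.png

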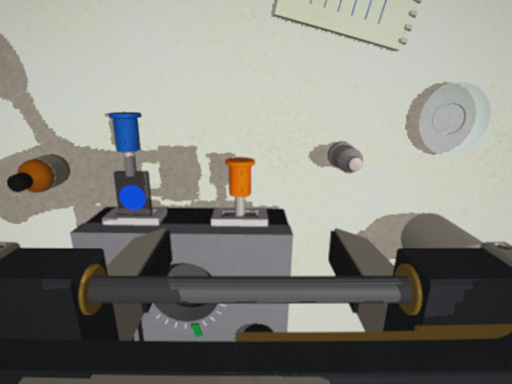

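The wrist view shows the amber knob at (240,179), blue at (126,132), the well at (188,285) and the green mark at (197,330). Next I'll refine the housing pose and yaw.

Run:
```python
from fit import *
L=dict(amber_knob=(-135,62,50),blue_knob=(-185,-62,50))
m=camera_model("wrist"); obs=[]
im=cv2.imread("pics/w1.png"); hsv=cv2.cvtColor(im,cv2.COLOR_BGR2HSV)
obs=[(m,np.array(p,float),L[n]) for n,p in (("amber_knob",(240,179)),("blue_knob",(129,133)))]
x,r,w=fit(obs); print(x,np.round(r,1))
for n in L: print(n,np.round(w(x,L[n]),1))
# slide plates' front edges & shaft entries on face (z=50): local (-85,+-62)
# direction from panel front edge corners at z=90 
a,b=[onz(m,p,90)[:2] for p in ((75,232),(291,234))]; print("edge",a,b,np.arctan2(*(b-a)[::-1])-np.pi/2)
g=cv2.inRange(hsv,(45,90,50),(80,255,255)); g[:300]=0; g[345:]=0
M=cv2.moments(g,True); p=(M["m10"]/M["m00"],M["m01"]/M["m00"]); print("green",p,onz(m,p,90))
```

```text
[ 6.43364811e+02  8.93576964e+01 -1.27681877e-01] [[ 0.6  0.2]
 [-0.6 -0.2]]
amber_knob [517.4 168.   50. ]
blue_knob [452.   51.4  50. ]
edge [546.41258689 -14.02859754] [572.54674963 217.2321838 ] -0.11252992052478317
green (196.36666666666667, 329.96666666666664) [688.10888909  95.91505903  90.        ]
```

```bash
python3 -m pendant '[-0.29,-0.39,0.6,0,0,0,-1,0,0,0.9,0,0,0,-1,0,0,0.9,0,0,0,-1,0,0,0.9,0,0,0,-1,0,0,0.9,0,0,0,-1,0,0,0.7,0,0,0,-1,0,0,0.37,0,0,0,-1,0,0,0,0,0,0,-1]'; python3 look.py w2
```

```text
time: 3.95
tool_pos: [515.9, 166.8, 32.9]
tcp_rot: [-3.141, -0.003, 3.036]
contact_force: [-0.1, -0.1, -0.3]
grip_width: 92.0
finger_force: 0.0
4.0 [516.8 166.9  34.1] [-3.142 -0.     3.036] 91.7
amber_knob [(0.77, array([249., 235.]), array([518.8, 165.8]))]
blue_knob [(0.58, array([ 43., 154.]), array([453.8,  49.7])), (0.48, array([251., 234.]), array([518.3, 167. ]))]
trim_grip []
index_mark [(0.51, array([435., 191.]), array([486. , 258.1]))]
```

View pics/w2.png

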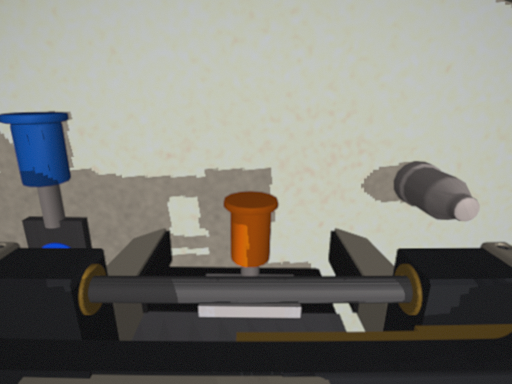

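The orange knob is centred between the open fingers at (250,235). I'll close on it and pull.

```bash
python3 -m pendant '[0,0,0,0,0,0,1,0,0,0,0,0,0,1,0,0,0,0,0,0,1,0,0,0,0,0,0,1,0,0,0,0,0,0,1,0,0,0,0,0,0,1,0,0,0,0,0,0,1]'; python3 -m pendant '[0.25,0,0,0,0,0,1,0.25,0,0,0,0,0,1,0.25,0,0,0,0,0,1,0.25,0,0,0,0,0,1,0.25,0,0,0,0,0,1,0.25,0,0,0,0,0,1,0.2,0,0,0,0,0,1,0,0,0,0,0,0,1,0,0,0,0,0,0,1]'
```

```text
time: 4.9
tool_pos: [516.9, 166.6, 34.0]
tcp_rot: [3.142, -0.0, 3.035]
contact_force: [-0.2, -0.8, -0.2]
grip_width: 40.7
finger_force: 0.0
time: 5.8
tool_pos: [466.4, 172.1, 34.1]
tcp_rot: [3.141, 0.0, 3.035]
contact_force: [0.1, -0.4, -0.2]
grip_width: 0.7
finger_force: 0.0
```

```bash
python3 look.py w3
```

```text
5.85 [466.6 172.1  34.1] [3.141e+00 1.000e-03 3.035e+00] 0.5
amber_knob []
blue_knob [(0.56, array([ 59., 229.]), array([453. ,  49.4]))]
trim_grip []
index_mark []
```

View pics/w3.png

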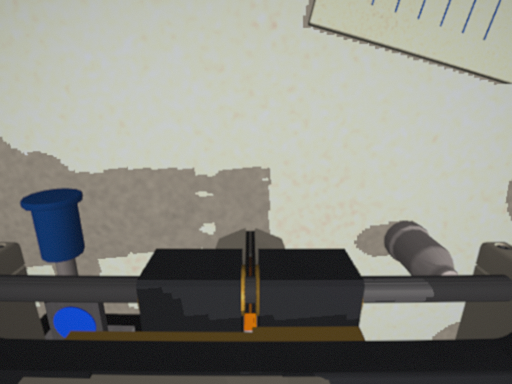

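The fingers were slow and shut only after I had moved, so the knob is still home behind them (orange at (250,322)). I'll reopen, go back and wait for the grip this time.

```bash
python3 -m pendant '[0,0,0,0,0,0,-0.4,0,0,0,0,0,0,-0.4,0,0,0,0,0,0,-0.4,0,0,0,0,0,0,-0.4,0,0,0,0,0,0,-0.4,0,0,0,0,0,0,-0.4,0,0,0,0,0,0,-0.4,0,0,0,0,0,0,-0.4,0,0,0,0,0,0,-0.4,0,0,0,0,0,0,-0.4,0,0,0,0,0,0,-0.4,0,0,0,0,0,0,-0.4]'
```

```text
time: 7.25
tool_pos: [466.3, 172.0, 34.0]
tcp_rot: [3.142, 0.0, 3.035]
contact_force: [-0.2, -0.1, 0.0]
grip_width: 64.3
finger_force: 0.0
```

```bash
python3 -m pendant '[-0.5,0,0,0,0,0,-0.4,-0.5,0,0,0,0,0,-0.4,-0.5,0,0,0,0,0,-0.4,-0.2,0,0,0,0,0,1,0,0,0,0,0,0,1,0,0,0,0,0,0,1,0,0,0,0,0,0,1,0,0,0,0,0,0,1,0,0,0,0,0,0,1,0,0,0,0,0,0,1,0,0,0,0,0,0,1,0,0,0,0,0,0,1]'; python3 -m pendant '[0,0,0,0,0,0,1,0,0,0,0,0,0,1,0,0,0,0,0,0,1]'
```

```text
time: 8.45
tool_pos: [516.9, 166.7, 34.0]
tcp_rot: [3.141, -0.0, 3.035]
contact_force: [-0.3, 0.0, -0.8]
grip_width: 0.8
finger_force: 0.0
time: 8.75
tool_pos: [516.9, 166.6, 34.0]
tcp_rot: [3.142, -0.0, 3.035]
contact_force: [0.6, -0.7, 0.5]
grip_width: 0.6
finger_force: 0.0
```

Run:
```python
from h import *
im=capture("side"); m=camera_model("side"); s=get_obs()
a=im[110:260,210:380,::-1]
b=capture("wrist"); mw=camera_model("wrist")
print([(n,proj(m,p),proj(mw,p)) for n,p in (("tcp",s["tool_pos"]),("knob",[518,166,50]))])
A=cv2.resize(a,(680,600),interpolation=cv2.INTER_CUBIC)
cv2.imwrite("pics/s4.png",A); cv2.imwrite("pics/w4.png",b[:,:,::-1])
```

```text
[('tcp', array([270.52975586, 229.59260599]), array([250.23514197, 220.51373824])), ('knob', array([270.48383112, 224.30563532]), array([249.45866563, 231.91594048]))]
```

View pics/s4.png

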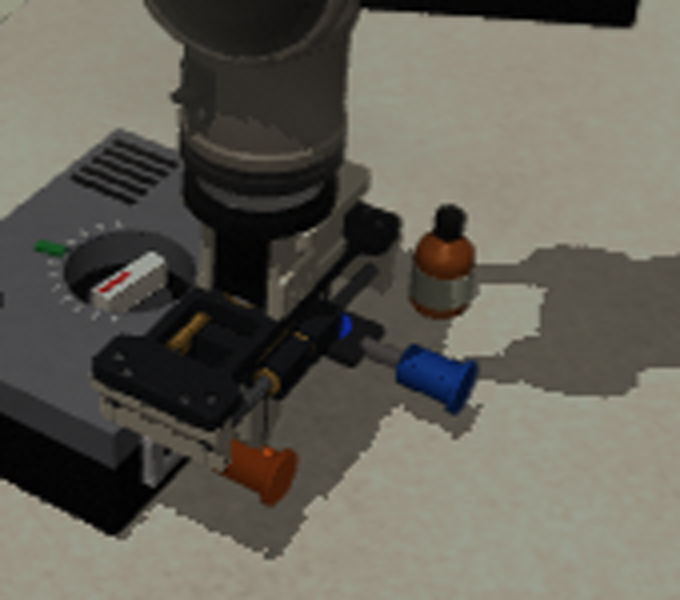

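Run:
```python
from h import *
mw=camera_model("wrist"); s=get_obs(); Rt=R.from_euler("xyz",s["tcp_rot"]).as_matrix()
im=cv2.imread("pics/w4.png"); c=im[170:320,160:340]; c=cv2.resize(c,None,fx=4,fy=4,interpolation=cv2.INTER_CUBIC)
for z in (0,-20,-40,-60):
    p=proj(mw,s["tool_pos"]+Rt@[9.5,0,z]); q=tuple(int(v) for v in ((p-[160,170])*4)); print(z,p)
    cv2.circle(c,q,4,(0,255,0),1)
cv2.imwrite("pics/w4c.png",c)
```

```text
0 [250.29220384 207.57607694]
-20 [250.30495349 219.06293941]
-40 [250.32054535 233.14833102]
-60 [250.34004044 250.81911545]
```

View pics/w4c.png

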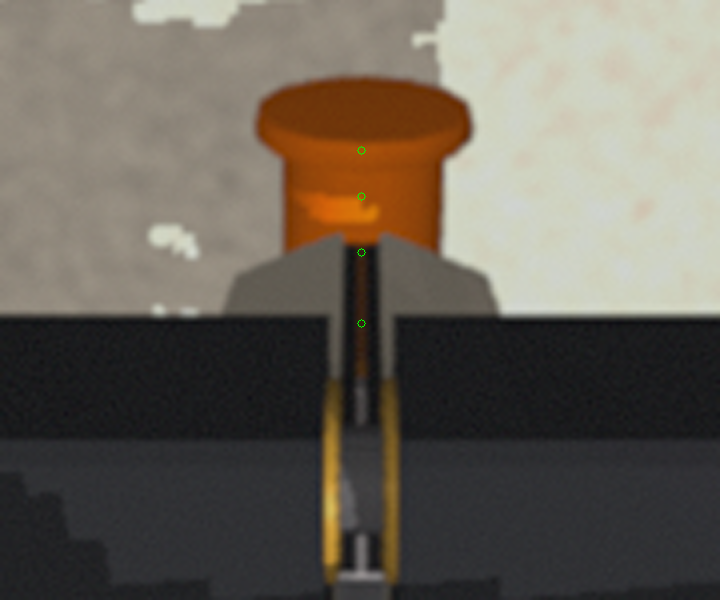

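The green dots mark where the calibrated tool axis should fall. The visible fingertips end about 33 mm short of the nominal TCP, so the fingers shut above the knob. I'll open, go about 28 mm lower (still above the table) and try again, watching the force.

```bash
python3 -m pendant '[0,0,0,0,0,0,-0.4,0,0,0,0,0,0,-0.4,0,0,0,0,0,0,-0.4,0,0,0,0,0,0,-0.4,0,0,0,0,0,0,-0.4,0,0,0,0,0,0,-0.4,0,0,0,0,0,0,-0.4,0,0,0,0,0,0,-0.4,0,0,0,0,0,0,-0.4,0,0,0,0,0,0,-0.4,0,0,0.2,0,0,0,-0.4,0,0,0.2,0,0,0,-0.4]'; python3 -m pendant '[0,0,0.2,0,0,0,-0.4,0,0,0.2,0,0,0,-0.4,0,0,0.1,0,0,0,1,0,0,0,0,0,0,1,0,0,0,0,0,0,1,0,0,0,0,0,0,1,0,0,0,0,0,0,1,0,0,0,0,0,0,1,0,0,0,0,0,0,1,0,0,0,0,0,0,1,0,0,0,0,0,0,1]'
```

```text
time: 10.05
tool_pos: [517.0, 166.6, 21.6]
tcp_rot: [3.141, 0.0, 3.035]
contact_force: [-0.3, 0.0, 0.2]
grip_width: 64.2
finger_force: 0.0
time: 11.15
tool_pos: [517.2, 166.8, 7.3]
tcp_rot: [3.141, 0.001, 3.035]
contact_force: [-0.3, 2.0, 1.4]
grip_width: 25.0
finger_force: 30.0
```

Gripped at 25 mm with 30 N. Now I'll pull.

```bash
python3 -m pendant '[0.15,0,0,0,0,0,1,0.25,0,0,0,0,0,1,0.25,0,0,0,0,0,1,0.25,0,0,0,0,0,1,0.25,0,0,0,0,0,1,0.25,0,0,0,0,0,1,0.2,0,0,0,0,0,1,0.1,0,0,0,0,0,1,0,0,0,0,0,0,1,0,0,0,0,0,0,1]'
```

```text
time: 12.15
tool_pos: [467.5, 172.6, 7.3]
tcp_rot: [3.14, 0.003, 3.036]
contact_force: [5.7, 5.8, -2.1]
grip_width: 25.2
finger_force: 30.0
```

```bash
python3 -m pendant '[0,0,0,0,0,0,-0.4,0,0,0,0,0,0,-0.4,0,0,0,0,0,0,-0.4,0,0,0,0,0,0,-0.4,0,0,0,0,0,0,-0.4,0,0,0,0,0,0,-0.4,0,0,0,0,0,0,-0.4,0,0,0,0,0,0,-0.4]'; python3 -m pendant '[0,0,-0.8,0,0,0,-0.4,0,0,-0.8,0,0,0,-0.4,0,0,-0.8,0,0,0,-0.4,0,-0.8,0,0,0,0,-0.4,0,-0.8,0,0,0,0,-0.4,0,-0.8,0,0,0,0,-0.4,0.1,-0.8,0,0,0,0,-0.4,0,-0.8,0,0,0,0,-0.4,0,-0.1,0,0,0,0,-0.4,0,0,0,0,0,0,-0.4]'; python3 look.py w5
```

```text
time: 12.95
tool_pos: [466.2, 172.0, 7.0]
tcp_rot: [3.142, -0.0, 3.035]
contact_force: [0.3, 0.1, -0.1]
grip_width: 64.3
finger_force: 0.0
time: 13.95
tool_pos: [450.3, 49.8, 79.1]
tcp_rot: [3.141, 0.0, 3.034]
contact_force: [-0.5, -0.1, -0.5]
grip_width: 64.0
finger_force: 0.0
14.0 [450.4  50.4  79.1] [3.141 0.    3.035] 64.3
amber_knob [(0.84, array([408., 211.]), array([468.1, 173.6]))]
blue_knob [(0.57, array([250., 210.]), array([453.6,  49.4]))]
trim_grip []
index_mark []
```

```bash
python3 -m pendant '[-0.08,0,0.8,0,0,0,-0.4,0,0,0.8,0,0,0,-0.4,0,0,0.8,0,0,0,-0.4,0,0,0,0,0,0,1,0,0,0,0,0,0,1,0,0,0,0,0,0,1,0,0,0,0,0,0,1,0,0,0,0,0,0,1,0,0,0,0,0,0,1,0,0,0,0,0,0,1,0,0,0,0,0,0,1]'
```

```text
time: 15.3
tool_pos: [453.1, 49.5, 7.6]
tcp_rot: [-3.141, 0.001, 3.035]
contact_force: [-2.4, -1.2, 6.3]
grip_width: 25.4
finger_force: 30.0
```

```bash
python3 -m pendant '[-0.15,0,0,0,0,0,1,-0.25,0,0,0,0,0,1,-0.25,0,0,0,0,0,1,-0.25,0,0,0,0,0,1,-0.25,0,0,0,0,0,1,-0.25,0,0,0,0,0,1,-0.2,0,0,0,0,0,1,-0.1,0,0,0,0,0,1,-0.05,0,0,0,0,0,1,0,0,0,0,0,0,1,0,0,0,0,0,0,1]'
```

```text
time: 16.4
tool_pos: [502.7, 43.8, 7.5]
tcp_rot: [-3.141, -0.004, 3.036]
contact_force: [-8.5, -4.3, 12.3]
grip_width: 25.2
finger_force: 30.0
```

```bash
python3 -m pendant '[0,0,0,0,0,0,-0.4,0,0,0,0,0,0,-0.4,0,0,0,0,0,0,-0.4,0,0,0,0,0,0,-0.4,0,0,0,0,0,0,-0.4,0,0,0,0,0,0,-0.4,0,0,0,0,0,0,-0.4,0,0,0,0,0,0,-0.4]'; python3 -m pendant '[0,0,-0.85,0,0,0,-0.4,0,0,-0.85,0,0,0,-0.4,0,0,-0.85,0,0,0,-0.4,0,0,-0.85,0,0,0,-0.4,0,0,-0.85,0,0,0,-0.4,-0.83,0.4,0,0,0,0,-0.4,-0.83,0.4,0,0,0,0,-0.4,-0.83,0.4,0,0,0,0,-0.4,-0.83,0.4,0,0,0,0,-0.4,-0.83,0.4,0,0,0,0,-0.4,0,0,0,0,0,0,-0.4]'; python3 look.py w6
```

```text
time: 17.2
tool_pos: [504.8, 44.2, 7.0]
tcp_rot: [3.142, 0.0, 3.035]
contact_force: [0.8, -0.3, -0.3]
grip_width: 64.0
finger_force: 0.0
time: 18.3
tool_pos: [637.0, 91.6, 133.7]
tcp_rot: [3.141, 0.001, 3.036]
contact_force: [-0.0, 0.4, -0.1]
grip_width: 64.1
finger_force: 0.0
18.35 [635.4  91.  133.6] [-3.142e+00 -1.000e-03  3.036e+00] 64.1
amber_knob []
blue_knob [(0.65, array([176.,  36.]), array([502.2,  44.2])), (0.31, array([247., 193.]), array([643.7,  87.8]))]
trim_grip [(0.62, array([248., 193.]), array([635.3,  90.3]))]
index_mark [(0.51, array([261., 252.]), array([686.6,  95.6]))]
```

View pics/w6.png

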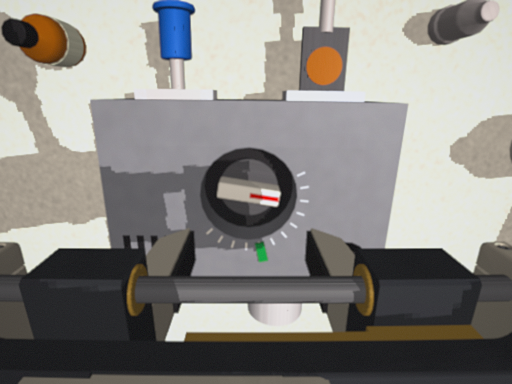

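The blue slide is home, the amber tab shows out, and the trim bar is at (248,192) with its pointer to the right. The green mark is at (262,252). Next I'll measure the bar and mark angles.

```bash
cat > trim.py <<'E'
import sys
from h import *
def meas(f,m,axis=None,box=(205,150,295,240)):
    im=cv2.imread(f); hsv=cv2.cvtColor(im,cv2.COLOR_BGR2HSV)
    x0,y0,x1,y1=box
    def cen(mask,z):
        v,u=np.nonzero(mask); return np.array([onz(m,(a,b),z)[:2] for a,b in zip(u,v)])
    k=np.zeros(im.shape[:2],np.uint8); k[y0:y1,x0:x1]=1
    red=cv2.inRange(hsv,(0,130,80),(8,255,255))|cv2.inRange(hsv,(170,130,80),(180,255,255))
    r=cen(red*k,88); g=cen(cv2.inRange(hsv,(45,90,50),(80,255,255)),90)
    gm=g.mean(0); rm=r.mean(0)
    d=np.linalg.svd(r-rm)[2][0]
    return rm,gm,d,len(r),len(g)
if __name__=="__main__":
    m=camera_model("wrist"); rm,gm,d,a,b=meas(f"pics/{sys.argv[1]}.png",m)
    c=np.array([634.8,91]); d=d*np.sign(d@(rm-c))
    A=lambda v:np.degrees(np.arctan2(v[1],v[0]))
    print(rm,gm,a,b,"line",A(d),"red from c",A(rm-c),"green",A(gm-c),np.linalg.norm(gm-c))
    print("well centre",[onz(m,p,90)[:2] for p in ((249,193),)])
E
python3 trim.py w6
```

```text
[634.03630117 101.32853556] [683.68004556  94.57456098] 95 174 line 75.0033067727757 red from c 94.22879287656926 green 4.182551941242872 49.01057375918105
well centre [array([628.53696142,  89.92049998])]
```

```bash
python3 -m pendant '[0,0,0,0,0,-1,0.39,0,0,0,0,0,-1,0.39,0,0,0,0,0,-1,0.39,0,0,0,0,0,-1,0.39,0,0,0,0,0,-1,0.39,0,0,0,0,0,-1,0.39,0,0,0,0,0,-1,0.39,0,0,0,0,0,-1,0.39,0,0,0,0,0,-1,0.39,0,0,0,0,0,-1,0.39,0,0,0,0,0,-1,0.39,0,0,0,0,0,-1,0.39]'; python3 -m pendant '[0,0,0,0,0,-1,0.39,0,0,0,0,0,-1,0.39,0,0,0,0,0,-1,0.39,0,0,0,0,0,-1,0.39,0,0,0,0,0,-1,0.39,0,0,0,0,0,-1,0.39,0,0,0,0,0,-1,0.39,0,0,0,0,0,-1,0.39,0,0,0,0,0,-0.25,0.39,0,0,0,0,0,0,0.39,0,0,0,0,0,0,0.39]'
python3 look.py w7
python3 - <<'E'
from h import *
im=cv2.imread("pics/w7.png"); m=camera_model("wrist")
s=get_obs(); Rt=R.from_euler("xyz",s["tcp_rot"]).as_matrix(); print(s["joint_positions"])
for p,c in (([632,91,88],(0,255,0)),([632,91,68],(0,0,255)),(s["tool_pos"]+Rt@[9.5,14,-33],(255,0,0)),(s["tool_pos"]+Rt@[9.5,-14,-33],(255,0,0))):
    q=proj(m,p); print(q); cv2.circle(im,tuple(int(v) for v in q),2,c,1)
cv2.imwrite("pics/w7c.png",cv2.resize(im[110:290,140:380],None,fx=3,fy=3,interpolation=cv2.INTER_CUBIC))
d=Rt.T@(np.array([632,91,44])-s["tool_pos"]); print("delta units",d/30)
E
```

```text
time: 19.75
tool_pos: [634.3, 90.3, 135.0]
tcp_rot: [-3.142, 0.0, -2.408]
contact_force: [1.1, -0.7, 0.0]
grip_width: 27.8
finger_force: 0.0
time: 20.85
tool_pos: [634.7, 90.5, 134.8]
tcp_rot: [-3.141, 0.0, -1.836]
contact_force: [0.2, -0.3, 0.1]
grip_width: 27.9
finger_force: 0.0
20.9 [634.8  90.6 134.7] [-3.142  0.    -1.835] 27.8
amber_knob [(0.55, array([436., 223.]), array([465.3, 176.6]))]
blue_knob []
trim_grip [(0.65, array([251., 195.]), array([634.2,  90.5]))]
index_mark [(0.72, array([196., 226.]), array([686. , 100.9]))]
[ 2.24497785e-02  6.01326305e-01  1.25957830e+00  1.23658925e-04
  1.28075117e+00 -2.85553600e+00]
[254.21772397 199.02408902]
[253.90915426 191.7440078 ]
[275.46960582 229.28821688]
[226.90567338 229.27299741]
delta units [0.0164914  0.09592567 3.01603036]
```

View pics/w7c.png

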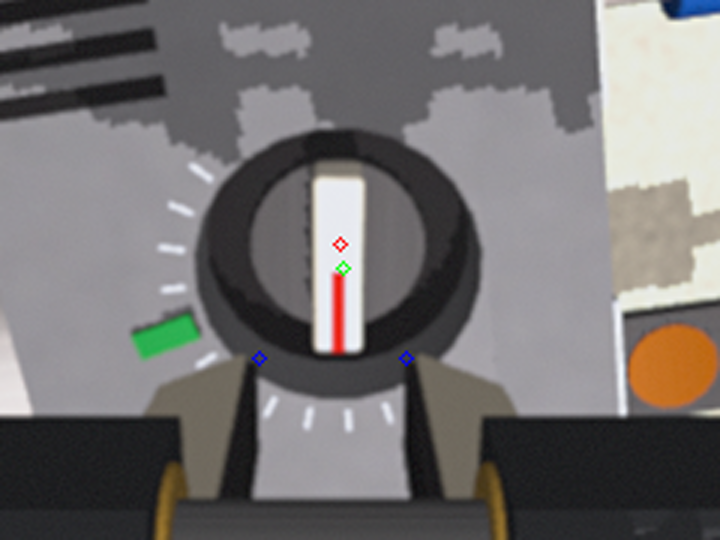

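The bar at crop (339,265) lines up with the fingers, and the tips straddle it at (250,355) and (412,355). Descending into the well.

```bash
python3 -m pendant '[0.02,0.07,0.6,0,0,0,0.39,0,0,0.6,0,0,0,0.39,0,0,0.5,0,0,0,0.39,0,0,0.3,0,0,0,0.39,0,0,0.3,0,0,0,0.39,0,0,0.2,0,0,0,0.39,0,0,0.2,0,0,0,0.39,0,0,0.2,0,0,0,0.39,0,0,0.15,0,0,0,0.39,0,0,0,0,0,0,0.39]'
```

```text
time: 22.1
tool_pos: [632.4, 90.7, 42.4]
tcp_rot: [3.141, -0.0, -1.834]
contact_force: [-0.1, 0.4, -1.1]
grip_width: 27.7
finger_force: 0.0
```

```bash
python3 -m pendant '[0,0,0,0,0,0,1,0,0,0,0,0,0,1,0,0,0,0,0,0,1,0,0,0,0,0,0,1,0,0,0,0,0,0,1]'
```

```text
time: 22.6
tool_pos: [632.8, 90.7, 43.4]
tcp_rot: [-3.141, 0.0, -1.834]
contact_force: [-2.5, 1.4, 3.4]
grip_width: 13.7
finger_force: 30.0
```

```bash
python3 -m pendant '[0,0,0,0,0,1,1,0,0,0,0,0,1,1,0,0,0,0,0,1,1,0,0,0,0,0,1,1,0,0,0,0,0,1,1,0,0,0,0,0,1,1,0,0,0,0,0,1,1,0,0,0,0,0,1,1,0,0,0,0,0,1,1,0,0,0,0,0,1,1,0,0,0,0,0,1,1,0,0,0,0,0,1,1]'
python3 - <<'E'
from h import *
# green mark in w7 (pose then: same as commanded, rebuild camera pose from tool pose)
m=camera_model("wrist"); s=get_obs()
def T(p,e): t=np.eye(4); t[:3,:3]=R.from_euler("xyz",e).as_matrix(); t[:3,3]=p; return t
C=np.linalg.inv(T(s["tool_pos"],s["tcp_rot"]))@np.array(m["pose"])
m["pose"]=T([634.8,90.6,134.7],[-3.142,0,-1.835])@C
g=cv2.inRange(cv2.cvtColor(cv2.imread("pics/w7.png"),cv2.COLOR_BGR2HSV),(45,90,50),(80,255,255))
n,l,st,ce=cv2.connectedComponentsWithStats(g); i=1+np.argmax(st[1:,4]); p=onz(m,ce[i],90); print(ce[i],st[i,4],p)
v=p[:2]-[632.5,90.7]; print(np.degrees(np.arctan2(v[1],v[0])),np.linalg.norm(v))
E
```

```text
time: 23.8
tool_pos: [632.8, 90.7, 43.4]
tcp_rot: [-3.142, 0.0, -2.675]
contact_force: [-1.6, 0.0, 3.5]
grip_width: 13.5
finger_force: 30.0
[194.835 221.58 ] 200 [685.73014374  97.41379262  90.        ]
7.188622751860261 53.65187055902989
```

```bash
python3 -m pendant '[0,0,0,0,0,1,1,0,0,0,0,0,1,1,0,0,0,0,0,1,1,0,0,0,0,0,1,1,0,0,0,0,0,1,1,0,0,0,0,0,0.25,1,0,0,0,0,0,0,1,0,0,0,0,0,0,0.39,0,0,0,0,0,0,0.39,0,0,0,0,0,0,0.39,0,0,0,0,0,0,0.39]'; python3 -m pendant '[0,0,-0.3,0,0,0,0.39,0,0,-0.5,0,0,0,0.39,0,0,-0.7,0,0,0,0.39,0,0,-0.7,0,0,0,0.39,0,0,-0.7,0,0,0,0.39,0,0,-0.7,0,0,0,0.39,0,0,-0.5,0,0,0,0.39,0,0,0,0,0,0,0.39]'; python3 look.py w8
python3 - <<'E'
from trim import *
m=camera_model("wrist"); im=cv2.imread("pics/w8.png")
rm,gm,d,a,b=meas("pics/w8.png",m,box=(200,150,300,245))
c=np.array([632.5,90.7]); d=d*np.sign(d@(rm-c)); A=lambda v:np.degrees(np.arctan2(v[1],v[0]))
print(rm,gm,a,b,"line",A(d),"green",A(gm-c),"red",A(rm-c))
cv2.imwrite("pics/w8c.png",cv2.resize(im[110:290,140:380],None,fx=3,fy=3,interpolation=cv2.INTER_CUBIC))
E
```

```text
time: 24.9
tool_pos: [632.8, 90.6, 42.7]
tcp_rot: [3.142, -0.0, -3.038]
contact_force: [0.2, 1.0, -0.3]
grip_width: 27.6
finger_force: 0.0
time: 25.7
tool_pos: [634.2, 90.7, 169.3]
tcp_rot: [-3.141, 0.006, -3.038]
contact_force: [0.6, 0.3, -0.2]
grip_width: 27.8
finger_force: 0.0
25.75 [633.4  90.7 167.4] [-3.141e+00  3.000e-03 -3.038e+00] 27.9
amber_knob []
blue_knob [(0.96, array([216.,  35.]), array([502.8,  45.2]))]
trim_grip [(0.91, array([252., 183.]), array([633.9,  91.7]))]
index_mark [(0.66, array([249., 238.]), array([687.2,  94.8]))]
[643.01085775  91.4365249 ] [680.98600299  95.87069122] 74 136 line 5.774995838082968 green 6.087185544787068 red 4.008321930938938
```

View pics/w8c.png

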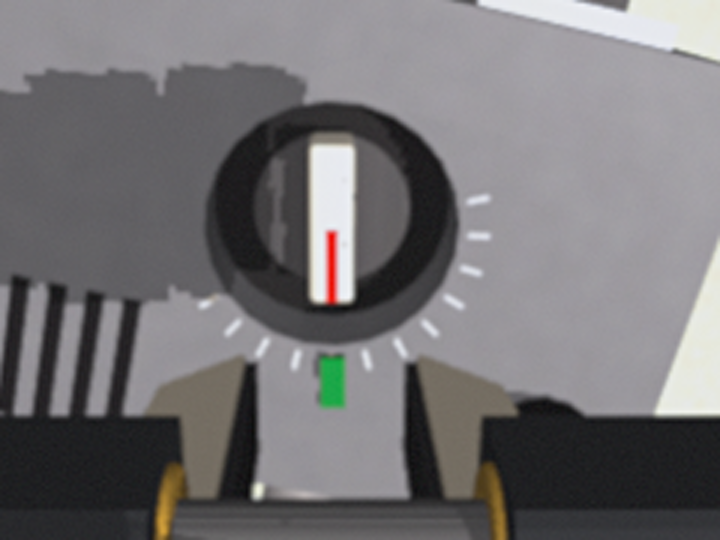

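The red pointer runs straight into the green mark (crop column 332 for both). I'll confirm the amber slide and the bystanders, then hand in.

Run:
```python
from h import *
capture("side"); m=camera_model("side")
for n,z in dict(amber_knob=50,blue_knob=50,objective_mid=31,oil_bottle_mid=37).items():
    print(n,[(round(q["score"],2),np.round(onz(m,q["location"],z)[:2])) for q in pinpoint("side",n)[:1]])
print(close_job())
```

```text
amber_knob [(0.75, array([467., 177.]))]
blue_knob [(0.84, array([499.,  45.]))]
objective_mid [(0.85, array([509., 288.]))]
oil_bottle_mid [(0.68, array([485., -86.]))]
the job is handed in; nothing more can be done
None
```

The job is handed in at about 26 s: final camera checks showed the amber slide out at its stop, the blue slide home, and the trim pointer on the green mark within about 2°; the objective lens and oil bottle measured in place, while the dust cap, dish and wash bottle were not re-measured.

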